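# Reset the wire-length counter to zero

### The arm

A 7-joint arm with a two-finger parallel gripper is mounted at the origin on the work surface; the furniture and walls round the work are solid. World frame = base frame: x ahead of the robot, y to its left, z up, the work surface at z = 0. Lengths are in mm, angles in degrees, forces in N, time in s.
With the tool pointing down it reaches from about 400 to 750 mm from the base axis. Payload 19.5 kg.
Tool frame: the origin (TCP) lies at the very end of the fingers, on their centre line; the grasp point (between the pads) lies 19 mm behind it; z points along the fingers, y is the line along which they close (so a half turn about z gives the same grasp; the last joint's range is limited). The gripper opens to 85 mm and grips with 20 to 120 N. Pads are 22 mm wide; open, the fingers measure 114 mm over their backs; the gripper's body (76 mm by 85 mm) begins 54 mm behind the grasp point. The pads swing forward as they close: fully open they stand 13 mm farther back than shut.
Start: joints at [-71.431, 40.479, -1.581, 85.061, 1.261, 54.483, -4.326], TCP at [205.662, 536.934, 231.268] pointing down, gripper open.
Joint ranges: [-155.06, 155.06], [-18.47, 123.98], [-90, 86.84], [0, 140.48], [-83.41, 263.41], [0, 116], [-161.91, 161.91]. Speed limits (degrees/s): [108.29, 108.29, 147.25, 147.25, 172.46, 172.46, 172.46].

### API

Orientations are given as a 3x3 rotation matrix whose columns are the frame's x, y, z axes.
In Python, from cell import telemetry, vision, bot, nets gives the robot as it stands.
- The arm moves only by the tool send_rows, never from a script. Its argument "motion" is a list of rows, each an object of numbers: "tx", "ty", "tz": the shift along the tool's x, y, z normalised to -1 to 1, where 1 is 200 mm; "wx", "wy", "wz": the turn, a rotation vector about the tool's x, y, z normalised to -1 to 1, where 1 is 30 degrees; "hand": the finger opening in mm, from 0 to 85.4. A call has 1 to 8 rows; each row shifts and turns the commanded pose from where the row before left it, along the tool's axes as they then stand; what a row does not reach is not made up. A row lasts 1/10 s, in which the tool goes at most 50 mm and 8.59 degrees, less where a joint would pass 70% of its speed; a pose out of reach is approached as far as the arm can. A call with a number of a shift or a turn outside -1 to 1 is refused whole. A call with a gripper value outside its range is refused whole. The fingers move at their own pace and stop on an object; the grip force is fixed at half the most. Time passes only in rows, so rows that do not move let the fingers close. It gives the time, the measured TCP pose, the force, the opening and the grip force at its end, in the units of the state.
- telemetry.observe(): the state, without advancing time (a new reading comes with each control period).
- vision.capture(name): name is "scene" or "top" or "wrist"; returns (picture, depth): 480x640x3 uint8, red, green, blue; 480x640 float32, mm along the optical axis (not along the pixel's ray), 0 where there is no reading.
- vision.get_calibration(name): a dict with "fov_y" (degrees; the focal length in pixels is half the picture's height over the tangent of half this angle, whatever the lens; pixels are square), "cx", "cy" (the principal point, pixels), "D" ([k1, k2, p1, p2, k3] as OpenCV has them; the pictures are not rectified), "position" and "attitude" of the camera in the world. Camera axes: x right, y down, z forward; pixel columns grow to the right and rows downward; lengths in mm; the calibration is good to about 2 mm. A picture is of the moment at which its call begins: read the wrist's pose just before it. get_calibration takes no time and is no camera call; for the wrist camera it gives the pose at the moment of the call.
- bot.hand_in(): hands the job in; it is judged then, once.
Trained networks look in the newest picture that a camera, given by its name, has taken for a name from the list of things; names that differ only in an ending like _2 or _b are one class to them, and where a whole thing is asked for, a point or a joint stands for the part that bears it (a point fixed in the world has none). Each returns a list of dicts, best first, with "confidence" (0 to 1); they miss things now and then, are a little off and sometimes report something else, mostly with a low value. They report only what shows in the picture. A call takes as long as a camera call.
- nets.search_frame(camera, thing): "bbox" ([centre column, centre row, width, height] as shares, 0 to 1, of the picture: columns of its width, rows of its height, round what is visible of it).
- nets.regions_of(camera, thing): "pixels" (480x640 bool, what is visible of it) and "bbox" ([centre column, centre row, width, height] as shares, 0 to 1, of the picture: columns of its width, rows of its height, round what is visible of it).
The state is a dict: "t": time; "joint_positions": joint angles; "qvel": joint speeds; "effort": joint torques, N m; "eef_pos": TCP position; "ee_rot": TCP orientation; "wrist_force": force on the tool from outside, world axes, zero at the start; "ft_torque": the same for the moment, N m; "opening": opening from 0.0 (shut) to 1.0 (fully open); "finger_force": force on a finger pad.
Only numpy, scipy, OpenCV 4.12 (cv2) and the standard library are available. Lean on these libraries where they do the work, as an engineer would, in place of code of your own. Each camera call takes 0.05 s, during which the arm holds its last target. There are 200 camera calls.

### The job

The wire-length counter on the bench has to start from zero for the next reel. Lift its loose cover plate off the two pins and lay it, handle up, flat in the middle of the notebook (set it down, don't drop it), then turn the counter's reset arm clockwise all the way back to its zero stop. Leave the small round preset knob beside it as it is set, and leave the other things on the bench where they are.

Things in the scene. Friction and masses are not known exactly. Their poses are not given: they have to be found in the camera images.
- counter: Wire-length counter, fixed: grey box 200 (x) x 130 (y) x 50 mm high on a thin foot plate, a grooved wheel and a rubber roller on its +x end (reaching 120 mm from the centre). Origin: centre of the underside; z up. On top: white dial with the reset arm, a small round preset knob, and four posts that carry the cover plate 90 mm above the bench, over dial, arm and knob.
- pin_tip (a point): Tip of the pin on one post, 98 mm above the bench, at (+88, +52) mm in the counter's x, y; the other is at (-88, -52). Their posts: steel, 14 mm in diameter, 40 mm high above the box; the pin on each is 6 mm in diameter and 8 mm high, through a hole of the cover. Two plain posts without pins, 10 mm in diameter, 40 mm high, stand at the other corners, (-88, +52) and (+88, -52).
- cover: Loose aluminium cover plate, 194 (x) x 124 (y) x 5 mm, 0.18 kg, with two 10 mm holes over the counter's pins and a dark bridge handle on top. Origin: centre of its underside, z up. At the start it lies on the counter's posts, its axes parallel to the counter's.
- cover_grip (a point): Middle of the cover's handle bar, 28 mm above the plate's underside. The bar is 90 mm long along the cover's x, 12 mm wide (y), 10 mm thick, its top 33 mm above the plate's underside; 18 mm clear under the bar between its two feet.
- note_pad: The closed notebook, fixed, 210 (x) x 152 (y) x 14 mm, lying flat; origin: centre of its underside, z up.
- reset_arm (a joint): Angle of the reset arm, rad. 0 = zero stop: the arm points along the counter's -y, against a small pin. Grows counter-clockwise seen from above, up to 2.7 (at value a it points at a - 90 degrees from the counter's x, so it sweeps through +x). Starts between 1.0 and 2.4. Stays where it is left; takes about 1.5 N at the tab.
- reset_axis (a point): Point on the reset arm's upright axis, at the counter's top surface (z = 50 mm), 30 mm toward +x from the counter's middle. The hub round it has a radius of 15 mm and is 20 mm high. The stop pin stands 31 mm from the axis, 16 mm high.
- reset_tab (a point): Top middle of the upright tab at the end of the reset arm, 46 mm from the axis. The tab is 10 mm wide across the arm, 12 mm along it, and stands 4 to 32 mm above the counter's top. The arm is a black bar 10 mm wide, 4 to 16 mm above the counter's top, reaching 52 mm from the axis.
- preset_mark (a point): White mark on the rim of the preset knob, a small round black knob, 30 mm in diameter and 20 mm high, that turns easily about an upright axis at (-62, +28) mm in the counter's x, y. Must not be turned. The point is 11 mm from the knob's axis, at its top.
- hex_driver: Bystander: green-handled hex driver, 14x135x16 mm, lying on the bench.
- meter: Bystander: yellow and grey hand multimeter, 150x78x45 mm, lying on the bench.
- desolder_pump: Bystander: blue pen-like suction pump, 21x182x21 mm, lying.

How it is judged (in metres and radians):
On the way, in this order (a step that is already met when the one before it is completed fails the run):
1. the cover plate lies flat on the notebook, handle up, let go (x of cover in the frame of note_pad between -0.06 and 0.06 m and y of cover in the frame of note_pad between -0.045 and 0.045 m and z of cover in the frame of note_pad between 0.008 and 0.022 m and angle between cover's own z axis and vertical below 0.08 rad and height (world z) of cover_grip above 0.03 m and linear speed of cover below 0.02 m/s and contact force between the fingers and cover below 0.1 N), for 0.2 s.
2. the reset arm is back at its zero stop (value of joint reset_arm below 0.05 rad), for 0.2 s.
At the end, for the whole second after the job is handed in: The reset arm stands at its zero stop (within 0.05 rad). The cover plate lies at rest, released, flat (within 0.08 rad) with its handle up on the notebook, its centre within 60 mm along the notebook's long side and 45 mm along its short side of the notebook's centre (all of step 1 and value of joint reset_arm below 0.05 rad); the robot touches nothing.
It fails at once if the preset knob is turned (its mark moves more than 4 mm) (distance of preset_mark from where it was at the start of the episode above 0.004 m).
It fails at once if the cover is dropped (falls free of the fingers faster than 0.7 m/s, a fall of about 25 mm) (linear speed of cover above 0.7 m/s and contact force between the fingers and cover below 0.01 N).
It fails at once if another thing on the bench is moved by more than 30 mm (distance of any of hex_driver, meter, desolder_pump from where it was at the start of the episode above 0.03 m).
It also fails if it takes over 61 s, if anything falls off the work surface, if the arm or the gripper's body presses on something with over 40 N, if the wrist force passes 120 N, or if a joint passes its speed limit or range.

## Working session

There is one attempt and no reset: what is moved stays moved. The work goes in short steps, Python scripts to look and compute and a tool call to move; the robot and the scene stay as the last step left them, time stands still between calls to the robot, and variables do not carry over. Pictures are saved under pics/ and viewed, at most 10 in all, crops included, and the job is handed in when it is done.

Besides the shell and the picture viewer there is one more tool, called after "Emit:" by a JSON object that holds its "name" and its "arguments". send_rows: Moves the arm, as the interface text tells. Scaled input: -1 to 1 covers 200 mm each way for a shift and 30 degrees each way for a turn. Its arguments: {"type":"object","properties":{"motion":{"type":"array"}},"required":["motion"]}

```bash
mkdir -p pics; cat > h.py <<'E'
import numpy as np, cv2
from cell import telemetry, vision, bot, nets
def cal(n):
    c=vision.get_calibration(n); f=240/np.tan(np.radians(c["fov_y"])/2)
    K=np.array([[f,0,c["cx"]],[0,f,c["cy"]],[0,0,1]]); return K,np.array(c["D"],float),np.array(c["position"],float),np.array(c["attitude"],float).reshape(3,3)
def cloud(n,depth,mask):
    K,D,p,R=cal(n); v,u=np.nonzero(mask&(depth>0))
    q=cv2.undistortPoints(np.stack([u,v],1).astype(float)[:,None],K,D)[:,0]
    z=depth[v,u][:,None]; return (np.c_[q,np.ones(len(q))]*z)@R.T+p
def save(n,im): cv2.imwrite(f"pics/{n}.png",im[:,:,::-1])
E
python3 - <<'E'
from h import *
np.set_printoptions(precision=2,suppress=True)
print(telemetry.observe())
ims=[]
for n in["top","scene"]:
    im,d=vision.capture(n); ims.append(im); np.savez(f"{n}.npz",im=im,d=d); print(n,vision.get_calibration(n))
    for t in["counter","cover","cover_grip","note_pad","hex_driver","meter","desolder_pump"]:
        r=nets.regions_of(n,t)
        for x in r[:1]:
            P=cloud(n,d,x["pixels"])
            if len(P)<10: continue
            c,s,a=cv2.minAreaRect(P[:,:2].astype(np.float32)); print(n,t,round(x["confidence"],2),np.array(c),np.array(s),round(a,1),np.percentile(P[:,2],[2,50,98]),np.multiply(x["bbox"],[640,480,640,480]))
    save(n,im)
E
```

```text
{'t': 0.0, 'joint_positions': array([-71.43,  40.52,  -1.58,  85.09,   1.26,  54.48,  -4.32]), 'qvel': array([ 0.01, -0.09, -0.  ,  0.01,  0.04,  0.09,  0.01]), 'effort': array([ -0.  , -88.32,   1.23, -23.62,   0.02,   0.01,   0.  ]), 'eef_pos': array([205.56, 536.7 , 230.81]), 'ee_rot': array([[-0.93,  0.36, -0.  ],
       [ 0.36,  0.93, -0.  ],
       [-0.  , -0.  , -1.  ]]), 'wrist_force': array([-0.8 , -0.73, -0.42]), 'ft_torque': array([-0.02, -0.05, -0.01]), 'finger_force': 0.0, 'opening': 1.0006828925385687}
top {'fov_y': 48.93134693233994, 'cx': 317.20526428414394, 'cy': 241.7166835411825, 'D': array([-0.13,  0.  ,  0.  ,  0.  ,  0.  ]), 'position': array([ 408.01,   79.46, 1271.98]), 'attitude': array([[ 0.  , -0.99,  0.12],
       [-1.  , -0.  , -0.01],
       [ 0.01, -0.12, -0.99]])}
top counter 0.66 [ 544.78 -132.01] [223.71 133.48] 0.1 [ 0.24 42.26 54.46] [398.98 249.02  60.48  95.18]
top cover 0.7 [ 552.24 -135.22] [123.24 215.04] 88.8 [ 90.01  94.99 122.84] [406.72 248.78  57.28  86.78]
top cover_grip 0.91 [ 547.15 -135.11] [123.24 205.02] 88.8 [ 90.04  94.99 122.84] 
[... 690 characters left out ...]
 42.94 64.24] [359.36 348.82 115.07  74.98]
scene cover 0.74 [ 572.5  -109.94] [178.93 256.28] 88.7 [ 92.01  96.99 124.81] [363.2  311.9  109.82  85.2 ]
scene cover_grip 0.64 [ 553.15 -109.92] [175.83 216.74] 88.7 [ 93.79  97.05 124.92] [364.29 310.42 108.03  87.22]
scene note_pad 0.91 [540.87 248.96] [164.36 211.05] 88.9 [ 5.24 13.44 17.39] [262.91 233.95  97.02  76.7 ]
scene hex_driver 0.68 [576.74  51.01] [138.9   22.58] 86.6 [-0.03 13.24 18.79] [321.92 272.21  35.71  36.58]
scene meter 0.88 [649.61 650.62] [606.32 160.99] 66.1 [ 1.68 36.68 46.54] [226.5  187.49  51.39  41.81]
scene desolder_pump 0.76 [ 522.26 -341.87] [232.7   87.56] 62.2 [10.81 19.79 24.8 ] [418.18 391.87  64.    69.31]
```

```bash
python3 - <<'E'
from h import *
np.set_printoptions(precision=1,suppress=True)
outs=[]
for n in["top","scene"]:
    z=np.load(n+".npz"); P=cloud(n,z["d"],z["d"]>0)
    for lo,hi,lab in[(88,102,"plate"),(117,130,"bar"),(9,19,"note")]:
        b=(0,700,100,380) if lab=="note" else (430,700,-260,-20)
        m=(P[:,2]>lo)&(P[:,2]<hi)&(P[:,0]>b[0]+ (430 if lab=="note" else 0))&(P[:,0]<b[1])&(P[:,1]>b[2])&(P[:,1]<b[3]); Q=P[m]
        # central percentile in rotated axes
        c,s,a=cv2.minAreaRect(Q[:,:2].astype(np.float32)); print(n,lab,m.sum(),np.array(c),np.array(s),a,np.median(Q[:,2]),np.percentile(Q[:,:2],[1,99],axis=0))
im=np.load("top.npz")["im"]; a=cv2.resize(im[140:360,130:480],None,fx=2.2,fy=2.2,interpolation=3)
save("a",a)
im=np.load("scene.npz")["im"]; save("b",cv2.resize(im[170:450,200:500],None,fx=2,fy=2,interpolation=3))
E
```

```text
top plate 4349 [ 542.3 -135. ] [123.2 195.2] 88.81647491455078 94.8578853391416 [[ 446.9 -195.8]
 [ 638.1  -74.5]]
top bar 210 [ 542.3 -132.6] [11.3 87.5] 88.51275634765625 122.56626602594224 [[ 498.7 -138.3]
 [ 585.3 -127.1]]
top note 4427 [539.6 211.9] [216.7 210.8] 88.64007568359375 11.955440126581834 [[437.4 170.1]
 [643.4 316.7]]
scene plate 4666 [ 542.1 -135.1] [127.  196.8] 88.83738708496094 96.89899951867335 [[ 445.1 -197.2]
 [ 637.   -73.8]]
scene bar 262 [ 540.9 -135.5] [12.8 88.2] 88.81442260742188 124.3187641129644 [[ 497.  -142.1]
 [ 584.3 -129. ]]
scene note 3521 [540.1 212.1] [219. 211.] 88.82366180419922 13.554224369795634 [[437.2 168.6]
 [643.8 316.5]]
```

View pics/a.png

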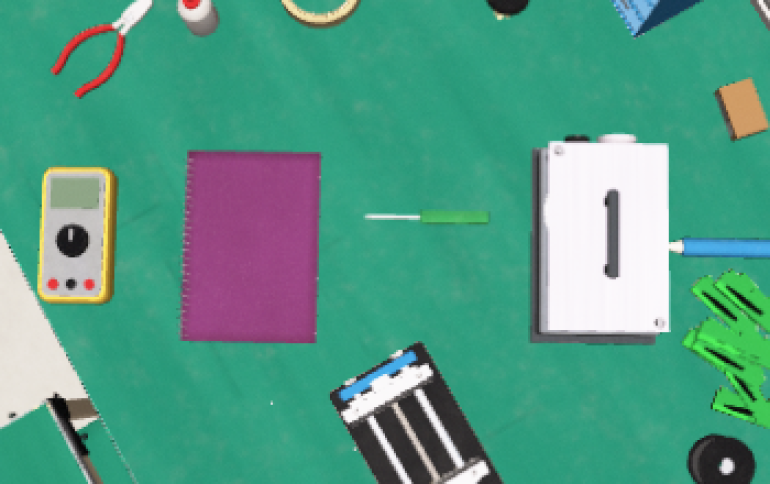

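View pics/b.png

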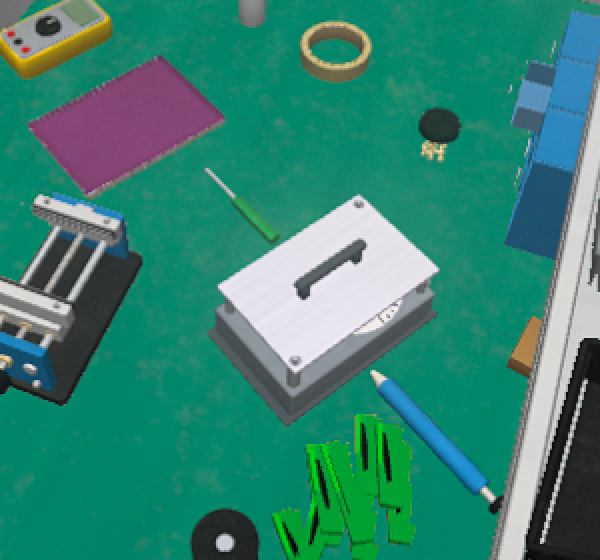

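Emit:
{"name": "send_rows", "arguments": {"motion": [{"wz": -0.222},{"wz": -0.222},{"wz": -0.222},{"tx": -0.0873,"ty": -0.166},{"tx": -0.0873,"ty": -0.166},{"tx": -0.0873,"ty": -0.166},{"tx": -0.0873,"ty": -0.166},{"tx": -0.0873,"ty": -0.166}]}}

```text
schema error: expected keys tx, ty, tz, wx, wy, wz, hand
```

Emit:
{"name": "send_rows", "arguments": {"motion": [{"tx": -0.0873,"ty": -0.166},{"tx": -0.0873,"ty": -0.166},{"tx": -0.0873,"ty": -0.166},{"tx": -0.0873,"ty": -0.166},{"tx": -0.0873,"ty": -0.166},{"tx": -0.0873,"ty": -0.166},{"tx": -0.0873,"ty": -0.166},{"tx": -0.0873,"ty": -0.166}]}}

```text
schema error: expected keys tx, ty, tz, wx, wy, wz, hand
```

Emit:
{"name": "send_rows", "arguments": {"motion": [{"tx": -0.0873,"ty": -0.166},{"tx": -0.0873,"ty": -0.166},{"tx": -0.0873,"ty": -0.166},{"tx": -0.0873,"ty": -0.166},{"tx": -0.0873,"ty": -0.166},{"tx": -0.0873,"ty": -0.166},{"tx": -0.0873,"ty": -0.166},{"tx": 0}]}}

```text
schema error: expected keys tx, ty, tz, wx, wy, wz, hand
```

All keys are required.

Emit:
{"name": "send_rows", "arguments": {"motion": [{"tx": 0,"ty": 0,"tz": 0,"wx": 0,"wy": 0,"wz": -0.222,"hand": 85},{"tx": 0,"ty": 0,"tz": 0,"wx": 0,"wy": 0,"wz": -0.222,"hand": 85},{"tx": 0,"ty": 0,"tz": 0,"wx": 0,"wy": 0,"wz": -0.222,"hand": 85},{"tx": -0.0873,"ty": -0.166,"tz": 0,"wx": 0,"wy": 0,"wz": 0,"hand": 85},{"tx": -0.0873,"ty": -0.166,"tz": 0,"wx": 0,"wy": 0,"wz": 0,"hand": 85},{"tx": -0.0873,"ty": -0.166,"tz": 0,"wx": 0,"wy": 0,"wz": 0,"hand": 85},{"tx": -0.0873,"ty": -0.166,"tz": 0,"wx": 0,"wy": 0,"wz": 0,"hand": 85},{"tx": -0.0873,"ty": -0.166,"tz": 0,"wx": 0,"wy": 0,"wz": 0,"hand": 85}]}}

```text
t: 1.6
eef_pos: [290.6, 368.1, 231.4]
ee_rot: [[-1.0, 0.017, 0.0], [0.017, 1.0, 0.0], [-0.0, 0.0, -1.0]]
wrist_force: [1.4, 0.8, -0.6]
opening: 0.998
finger_force: 0.0
```

Emit:
{"name": "send_rows", "arguments": {"motion": [{"tx": -0.0873,"ty": -0.166,"tz": 0,"wx": 0,"wy": 0,"wz": 0,"hand": 85},{"tx": -0.0873,"ty": -0.166,"tz": 0,"wx": 0,"wy": 0,"wz": 0,"hand": 85},{"tx": -0.0873,"ty": -0.166,"tz": 0,"wx": 0,"wy": 0,"wz": 0,"hand": 85},{"tx": -0.0873,"ty": -0.166,"tz": 0,"wx": 0,"wy": 0,"wz": 0,"hand": 85},{"tx": -0.0873,"ty": -0.166,"tz": 0,"wx": 0,"wy": 0,"wz": 0,"hand": 85},{"tx": -0.0873,"ty": -0.166,"tz": 0,"wx": 0,"wy": 0,"wz": 0,"hand": 85},{"tx": -0.0873,"ty": -0.166,"tz": 0,"wx": 0,"wy": 0,"wz": 0,"hand": 85},{"tx": -0.0873,"ty": -0.166,"tz": 0,"wx": 0,"wy": 0,"wz": 0,"hand": 85}]}}

```text
t: 2.4
eef_pos: [425.8, 100.0, 231.5]
ee_rot: [[-1.0, 0.017, 0.0], [0.017, 1.0, 0.0], [-0.0, 0.0, -1.0]]
wrist_force: [1.4, -0.3, 0.9]
opening: 1.0
finger_force: 0.0
```

Emit:
{"name": "send_rows", "arguments": {"motion": [{"tx": -0.0873,"ty": -0.166,"tz": 0,"wx": 0,"wy": 0,"wz": 0,"hand": 85},{"tx": -0.0873,"ty": -0.166,"tz": 0,"wx": 0,"wy": 0,"wz": 0,"hand": 85},{"tx": -0.0873,"ty": -0.166,"tz": 0,"wx": 0,"wy": 0,"wz": 0,"hand": 85},{"tx": -0.0873,"ty": -0.166,"tz": 0,"wx": 0,"wy": 0,"wz": 0,"hand": 85},{"tx": -0.0873,"ty": -0.166,"tz": 0,"wx": 0,"wy": 0,"wz": 0,"hand": 85},{"tx": -0.0873,"ty": -0.166,"tz": 0,"wx": 0,"wy": 0,"wz": 0,"hand": 85},{"tx": -0.0873,"ty": -0.166,"tz": 0,"wx": 0,"wy": 0,"wz": 0,"hand": 85},{"tx": 0,"ty": 0,"tz": 0,"wx": 0,"wy": 0,"wz": 0,"hand": 85}]}}

```text
t: 3.2
eef_pos: [544.2, -137.6, 230.7]
ee_rot: [[-1.0, 0.022, -0.0], [0.022, 1.0, -0.002], [-0.0, -0.002, -1.0]]
wrist_force: [-0.2, 1.0, -1.2]
opening: 0.993
finger_force: 0.0
```

```bash
python3 - <<'E'
from h import *
np.set_printoptions(precision=3,suppress=True)
s=telemetry.observe(); print(s['t'],s['eef_pos'],s['ee_rot'],s['wrist_force'],s['joint_positions'])
im,d=vision.capture("wrist"); P=cloud("wrist",d,d>0); np.savez("w.npz",im=im,d=d)
for lo,hi in[(88,102),(116,130)]:
    m=(P[:,2]>lo)&(P[:,2]<hi)&(P[:,0]>430)&(P[:,0]<660)&(P[:,1]>-215)&(P[:,1]<-60); Q=P[m]
    print(m.sum(), cv2.minAreaRect(Q[:,:2].astype(np.float32)) if m.sum()>9 else 0, np.median(Q[:,2]) if m.sum() else 0)
save("w",im)
E
```

```text
3.2 [ 544.166 -137.603  230.694] [[-1.     0.022 -0.   ]
 [ 0.022  1.    -0.002]
 [-0.    -0.002 -1.   ]] [-0.22   0.99  -1.229] [ 18.283  39.657 -14.36   87.866  11.429  53.904  89.058]
31131 ((541.0070190429688, -131.85935974121094), (124.93939971923828, 193.9530487060547), 88.8148193359375) 95.00414969978561
1731 ((540.8148193359375, -132.19851684570312), (11.977479934692383, 89.33577728271484), 88.7635498046875) 122.66530435418218
```

View pics/w.png

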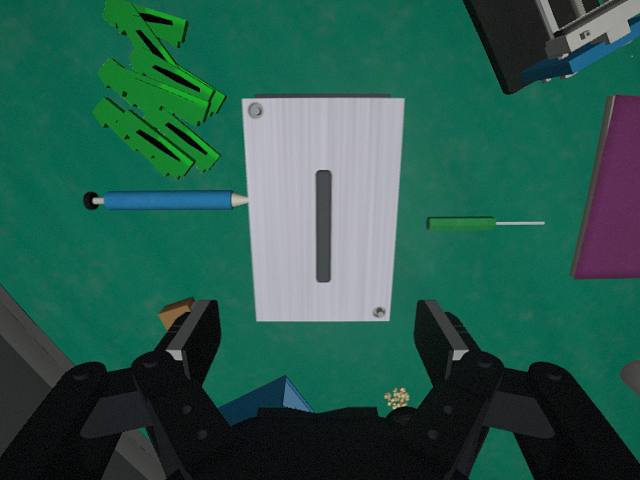

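Emit:
{"name": "send_rows", "arguments": {"motion": [{"tx": 0.0165,"ty": 0.0225,"tz": 0.1,"wx": 0,"wy": 0,"wz": 0,"hand": 40},{"tx": 0,"ty": 0,"tz": 0.15,"wx": 0,"wy": 0,"wz": 0,"hand": 40},{"tx": 0,"ty": 0,"tz": 0.15,"wx": 0,"wy": 0,"wz": 0,"hand": 40},{"tx": 0,"ty": 0,"tz": 0.12,"wx": 0,"wy": 0,"wz": 0,"hand": 40},{"tx": 0,"ty": 0,"tz": 0.06,"wx": 0,"wy": 0,"wz": 0,"hand": 40},{"tx": 0,"ty": 0,"tz": 0.03,"wx": 0,"wy": 0,"wz": 0,"hand": 40},{"tx": 0,"ty": 0,"tz": 0,"wx": 0,"wy": 0,"wz": 0,"hand": 40},{"tx": 0,"ty": 0,"tz": 0,"wx": 0,"wy": 0,"wz": 0,"hand": 40}]}}

```text
t: 4.05
eef_pos: [540.6, -128.3, 110.2]
ee_rot: [[-1.0, 0.017, 0.001], [0.017, 1.0, -0.0], [-0.001, -0.0, -1.0]]
wrist_force: [-0.4, -0.1, 0.4]
opening: 0.474
finger_force: 0.0
```

Emit:
{"name": "send_rows", "arguments": {"motion": [{"tx": 0,"ty": -0.022,"tz": 0.02,"wx": 0,"wy": 0,"wz": 0,"hand": 40},{"tx": 0,"ty": 0,"tz": 0.02,"wx": 0,"wy": 0,"wz": 0,"hand": 40},{"tx": 0,"ty": 0,"tz": 0,"wx": 0,"wy": 0,"wz": 0,"hand": 40},{"tx": 0,"ty": 0,"tz": 0,"wx": 0,"wy": 0,"wz": 0,"hand": 20},{"tx": 0,"ty": 0,"tz": 0,"wx": 0,"wy": 0,"wz": 0,"hand": 10},{"tx": 0,"ty": 0,"tz": 0,"wx": 0,"wy": 0,"wz": 0,"hand": 0},{"tx": 0,"ty": 0,"tz": 0,"wx": 0,"wy": 0,"wz": 0,"hand": 0},{"tx": 0,"ty": 0,"tz": 0,"wx": 0,"wy": 0,"wz": 0,"hand": 0}]}}

```text
t: 4.85
eef_pos: [540.2, -132.8, 101.6]
ee_rot: [[-1.0, 0.017, 0.0], [0.017, 1.0, -0.0], [-0.0, -0.0, -1.0]]
wrist_force: [-1.2, -0.5, 5.6]
opening: 0.126
finger_force: 58.9
```

Emit:
{"name": "send_rows", "arguments": {"motion": [{"tx": 0,"ty": 0,"tz": -0.02,"wx": 0,"wy": 0,"wz": 0,"hand": 0},{"tx": 0,"ty": 0,"tz": -0.03,"wx": 0,"wy": 0,"wz": 0,"hand": 0},{"tx": 0,"ty": 0,"tz": -0.05,"wx": 0,"wy": 0,"wz": 0,"hand": 0},{"tx": 0,"ty": 0,"tz": -0.1,"wx": 0,"wy": 0,"wz": 0,"hand": 0},{"tx": 0,"ty": 0,"tz": -0.1,"wx": 0,"wy": 0,"wz": 0,"hand": 0},{"tx": 0,"ty": 0,"tz": -0.05,"wx": 0,"wy": 0,"wz": 0,"hand": 0},{"tx": 0,"ty": 0,"tz": 0,"wx": 0,"wy": 0,"wz": 0,"hand": 0}]}}

```text
t: 5.55
eef_pos: [540.6, -132.9, 172.6]
ee_rot: [[-1.0, 0.017, 0.002], [0.017, 1.0, -0.001], [-0.002, -0.0, -1.0]]
wrist_force: [1.0, 0.6, -1.3]
opening: 0.125
finger_force: 58.6
```

```bash
python3 - <<'E'
from h import *
np.set_printoptions(precision=3,suppress=True)
s=telemetry.observe(); print(s['eef_pos'],s['ft_torque'])
im,d=vision.capture("scene"); P=cloud("scene",d,d>0)
m=(P[:,2]>135)&(P[:,2]<180)&(P[:,0]>430)&(P[:,0]<660)&(P[:,1]>-215)&(P[:,1]<-60);Q=P[m]
A=np.c_[Q[:,:2]-Q[:,:2].mean(0),np.ones(len(Q))]; c=np.linalg.lstsq(A,Q[:,2],rcond=None)[0]; k=abs(A@c-Q[:,2])<4; print(k.sum(),len(k),np.linalg.lstsq(A[k],Q[k,2],rcond=None)[0])
im,d=vision.capture("top"); P=cloud("top",d,d>0)
m=(P[:,2]>10)&(P[:,2]<180)
for t in["reset_tab","reset_axis"]:
    print(t,[(round(r['confidence'],2),np.multiply(r['bbox'],[640,480,640,480])) for r in nets.search_frame("scene",t)[:2]])
note=P[(P[:,2]>7)&(P[:,2]<19)&(P[:,0]>400)&(P[:,1]>150)&(P[:,1]<340)&(P[:,0]<670)]
print(cv2.minAreaRect(note[:,:2].astype(np.float32)),np.percentile(note[:,:2],[1,99],axis=0))
save("s2",cv2.resize(vision.capture("scene")[0][170:450,200:500],None,fx=2,fy=2,interpolation=3))
E
```

```text
[ 540.612 -132.906  172.588] [-0.    -0.005 -0.007]
3967 4037 [  0.003   0.001 167.86 ]
reset_tab []
reset_axis [(0.8, array([362.432, 338.928, 110.08 ,  80.304]))]
((531.183349609375, 246.1619873046875), (235.67178344726562, 186.2274627685547), 0.012748351320624352) [[437.499 170.133]
 [643.517 317.026]]
```

View pics/s2.png

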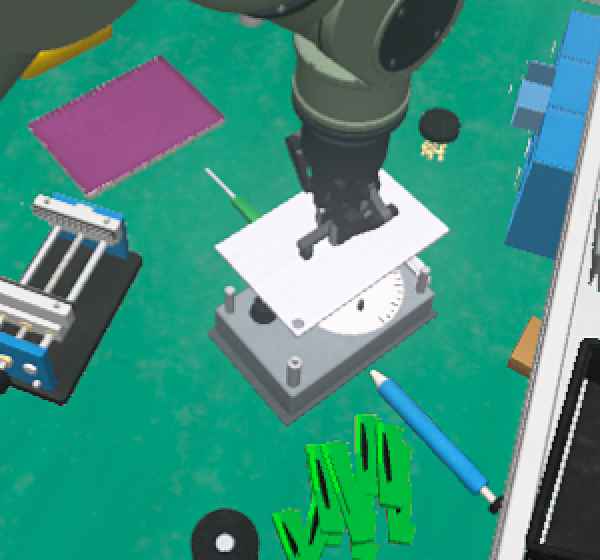

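Emit:
{"name": "send_rows", "arguments": {"motion": [{"tx": 0.002,"ty": 0.1,"tz": 0,"wx": 0,"wy": 0,"wz": 0,"hand": 0},{"tx": 0.003,"ty": 0.18,"tz": 0,"wx": 0,"wy": 0,"wz": 0,"hand": 0},{"tx": 0.003,"ty": 0.2,"tz": 0,"wx": 0,"wy": 0,"wz": 0,"hand": 0},{"tx": 0.003,"ty": 0.2,"tz": 0,"wx": 0,"wy": 0,"wz": 0,"hand": 0},{"tx": 0.003,"ty": 0.2,"tz": 0,"wx": 0,"wy": 0,"wz": 0,"hand": 0},{"tx": 0.003,"ty": 0.2,"tz": 0,"wx": 0,"wy": 0,"wz": 0,"hand": 0},{"tx": 0.003,"ty": 0.2,"tz": 0,"wx": 0,"wy": 0,"wz": 0,"hand": 0},{"tx": 0.003,"ty": 0.2,"tz": 0,"wx": 0,"wy": 0,"wz": 0,"hand": 0}]}}

```text
t: 6.6
eef_pos: [540.2, 164.9, 170.8]
ee_rot: [[-1.0, 0.017, -0.001], [0.017, 1.0, -0.0], [0.001, -0.0, -1.0]]
wrist_force: [1.8, 0.2, -2.1]
opening: 0.128
finger_force: 58.7
```

Emit:
{"name": "send_rows", "arguments": {"motion": [{"tx": 0.003,"ty": 0.2,"tz": 0,"wx": 0,"wy": 0,"wz": 0,"hand": 0},{"tx": 0.003,"ty": 0.14,"tz": 0,"wx": 0,"wy": 0,"wz": 0,"hand": 0},{"tx": 0.003,"ty": 0.06,"tz": 0,"wx": 0,"wy": 0,"wz": 0,"hand": 0},{"tx": 0,"ty": 0,"tz": 0.1,"wx": 0,"wy": 0,"wz": 0,"hand": 0},{"tx": 0,"ty": 0,"tz": 0.15,"wx": 0,"wy": 0,"wz": 0,"hand": 0},{"tx": 0,"ty": 0,"tz": 0.15,"wx": 0,"wy": 0,"wz": 0,"hand": 0},{"tx": 0,"ty": 0,"tz": 0.1,"wx": 0,"wy": 0,"wz": 0,"hand": 0},{"tx": 0,"ty": 0,"tz": 0.1,"wx": 0,"wy": 0,"wz": 0,"hand": 0}]}}

```text
t: 7.4
eef_pos: [540.0, 242.3, 49.8]
ee_rot: [[-1.0, 0.018, -0.001], [0.018, 1.0, -0.001], [0.001, -0.001, -1.0]]
wrist_force: [0.3, 0.1, -1.4]
opening: 0.126
finger_force: 58.7
```

Emit:
{"name": "send_rows", "arguments": {"motion": [{"tx": 0,"ty": 0,"tz": 0.04,"wx": 0,"wy": 0,"wz": 0,"hand": 0},{"tx": 0,"ty": 0,"tz": 0.02,"wx": 0,"wy": 0,"wz": 0,"hand": 0},{"tx": 0,"ty": 0,"tz": 0,"wx": 0,"wy": 0,"wz": 0,"hand": 0},{"tx": 0,"ty": 0,"tz": 0,"wx": 0,"wy": 0,"wz": 0,"hand": 0}]}}

```text
t: 7.8
eef_pos: [540.6, 243.2, 40.0]
ee_rot: [[-1.0, 0.017, 0.001], [0.017, 1.0, 0.0], [-0.001, 0.0, -1.0]]
wrist_force: [-0.2, -0.7, -2.0]
opening: 0.126
finger_force: 58.7
```

Emit:
{"name": "send_rows", "arguments": {"motion": [{"tx": 0,"ty": 0,"tz": 0.03,"wx": 0,"wy": 0,"wz": 0,"hand": 0},{"tx": 0,"ty": 0,"tz": 0.02,"wx": 0,"wy": 0,"wz": 0,"hand": 0},{"tx": 0,"ty": 0,"tz": 0.01,"wx": 0,"wy": 0,"wz": 0,"hand": 0},{"tx": 0,"ty": 0,"tz": 0,"wx": 0,"wy": 0,"wz": 0,"hand": 0},{"tx": 0,"ty": 0,"tz": 0,"wx": 0,"wy": 0,"wz": 0,"hand": 0}]}}

```text
t: 8.3
eef_pos: [540.2, 243.2, 27.3]
ee_rot: [[-1.0, 0.017, -0.0], [0.017, 1.0, -0.0], [0.0, -0.0, -1.0]]
wrist_force: [-0.3, -0.4, -1.9]
opening: 0.127
finger_force: 58.7
```

Emit:
{"name": "send_rows", "arguments": {"motion": [{"tx": 0,"ty": 0,"tz": 0.005,"wx": 0,"wy": 0,"wz": 0,"hand": 0},{"tx": 0,"ty": 0,"tz": 0.005,"wx": 0,"wy": 0,"wz": 0,"hand": 0},{"tx": 0,"ty": 0,"tz": 0,"wx": 0,"wy": 0,"wz": 0,"hand": 0},{"tx": 0,"ty": 0,"tz": 0,"wx": 0,"wy": 0,"wz": 0,"hand": 0}]}}

```text
t: 8.7
eef_pos: [540.2, 243.3, 25.3]
ee_rot: [[-1.0, 0.017, -0.0], [0.017, 1.0, -0.0], [0.0, -0.0, -1.0]]
wrist_force: [0.4, 0.8, -2.0]
opening: 0.126
finger_force: 58.7
```

Emit:
{"name": "send_rows", "arguments": {"motion": [{"tx": 0,"ty": 0,"tz": 0.005,"wx": 0,"wy": 0,"wz": 0,"hand": 0},{"tx": 0,"ty": 0,"tz": 0,"wx": 0,"wy": 0,"wz": 0,"hand": 0},{"tx": 0,"ty": 0,"tz": 0,"wx": 0,"wy": 0,"wz": 0,"hand": 0}]}}

```text
t: 9.0
eef_pos: [540.2, 243.2, 24.3]
ee_rot: [[-1.0, 0.017, -0.0], [0.017, 1.0, -0.0], [0.0, -0.0, -1.0]]
wrist_force: [0.5, -0.3, -1.1]
opening: 0.126
finger_force: 58.7
```

Emit:
{"name": "send_rows", "arguments": {"motion": [{"tx": 0,"ty": 0,"tz": 0.004,"wx": 0,"wy": 0,"wz": 0,"hand": 0},{"tx": 0,"ty": 0,"tz": 0,"wx": 0,"wy": 0,"wz": 0,"hand": 0},{"tx": 0,"ty": 0,"tz": 0,"wx": 0,"wy": 0,"wz": 0,"hand": 0}]}}

```text
t: 9.3
eef_pos: [540.2, 243.3, 23.5]
ee_rot: [[-1.0, 0.017, -0.0], [0.017, 1.0, -0.0], [0.0, -0.0, -1.0]]
wrist_force: [-0.3, 0.4, -1.9]
opening: 0.124
finger_force: 58.7
```

Emit:
{"name": "send_rows", "arguments": {"motion": [{"tx": 0,"ty": 0,"tz": 0.005,"wx": 0,"wy": 0,"wz": 0,"hand": 0},{"tx": 0,"ty": 0,"tz": 0,"wx": 0,"wy": 0,"wz": 0,"hand": 0},{"tx": 0,"ty": 0,"tz": 0,"wx": 0,"wy": 0,"wz": 0,"hand": 0}]}}

```text
t: 9.6
eef_pos: [540.1, 243.2, 22.4]
ee_rot: [[-1.0, 0.017, -0.0], [0.017, 1.0, -0.0], [0.0, -0.0, -1.0]]
wrist_force: [0.5, 0.3, -2.3]
opening: 0.126
finger_force: 58.8
```

```bash
python3 - <<'E'
from h import *
np.set_printoptions(precision=3,suppress=True)
for n in["scene","top"]:
    im,d=vision.capture(n); P=cloud(n,d,d>0)
    m=(P[:,2]>15)&(P[:,2]<28)&(P[:,0]>430)&(P[:,0]<660)&(P[:,1]>160)&(P[:,1]<340);Q=P[m]
    print(n,m.sum(),np.median(Q[:,2]),cv2.minAreaRect(Q[:,:2].astype(np.float32)))
s=telemetry.observe(); print(s['wrist_force'],s['eef_pos'],s['ft_torque'])
E
```

```text
scene 2337 17.899054501550722 ((539.64013671875, 241.32723999023438), (149.5192108154297, 209.32839965820312), 89.13090515136719)
top 318 17.008210641753408 ((604.964111328125, 184.7779998779297), (117.29017639160156, 65.14968872070312), 31.839340209960938)
[-0.035 -0.594 -2.25 ] [540.158 243.259  22.478] [-0.037 -0.028  0.084]
```

```bash
python3 - <<'E'
from h import *
np.set_printoptions(precision=2,suppress=True)
R0=np.array([540,243])
for n in["scene","top"]:
    z=np.load(n+".npz"); P0=cloud(n,z["d"],z["d"]>0)
    im,d=vision.capture(n); P=cloud(n,d,d>0)
    for lab,P_ in(("before",P0),("now",P)):
        for x in(460,480,600,620):
            q=P_[(abs(P_[:,0]-x)<8)&(abs(P_[:,1]-243)<50)&(P_[:,2]<60)]; print(n,lab,x,len(q),np.percentile(q[:,2],[10,50,90]) if len(q) else 0)
    save("c"+n,cv2.resize(im[140:360,180:400],None,fx=2.2,fy=2.2,interpolation=3))
E
```

```text
scene before 460 186 [10.86 13.39 15.34]
scene before 480 193 [11.01 13.2  16.  ]
scene before 600 164 [11.27 13.29 15.94]
scene before 620 168 [11.41 13.67 15.58]
scene now 460 192 [15.45 17.61 20.05]
scene now 480 183 [15.45 17.59 20.  ]
scene now 600 131 [15.61 17.58 20.23]
scene now 620 165 [15.78 17.9  20.19]
top before 460 265 [ 8.08 11.48 14.5 ]
top before 480 282 [ 8.43 11.56 14.59]
top before 600 262 [ 8.29 11.03 14.62]
top before 620 247 [ 8.29 11.4  14.47]
top now 460 0 0
top now 480 0 0
top now 600 58 [13.37 15.31 18.73]
top now 620 103 [12.58 15.89 18.98]
```

View pics/cscene.png

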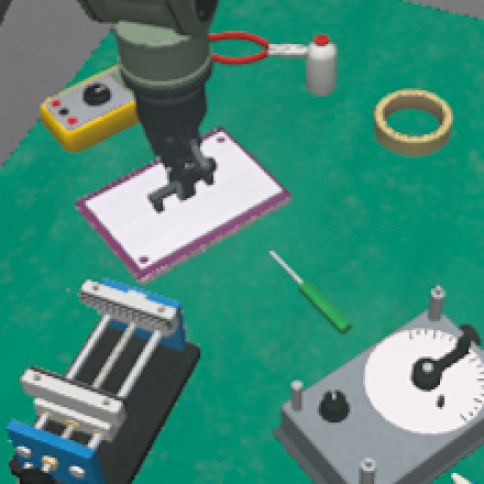

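Emit:
{"name": "send_rows", "arguments": {"motion": [{"tx": 0,"ty": 0,"tz": 0,"wx": 0,"wy": 0,"wz": 0,"hand": 16},{"tx": 0,"ty": 0,"tz": 0,"wx": 0,"wy": 0,"wz": 0,"hand": 30},{"tx": 0,"ty": 0,"tz": 0,"wx": 0,"wy": 0,"wz": 0,"hand": 40},{"tx": 0,"ty": 0,"tz": 0,"wx": 0,"wy": 0,"wz": 0,"hand": 40},{"tx": 0,"ty": 0,"tz": 0,"wx": 0,"wy": 0,"wz": 0,"hand": 40},{"tx": 0,"ty": 0,"tz": 0,"wx": 0,"wy": 0,"wz": 0,"hand": 40}]}}

```text
t: 10.4
eef_pos: [540.2, 243.2, 22.5]
ee_rot: [[-1.0, 0.017, -0.0], [0.017, 1.0, -0.0], [0.0, -0.0, -1.0]]
wrist_force: [0.1, -0.0, 0.0]
opening: 0.464
finger_force: 0.0
```

Emit:
{"name": "send_rows", "arguments": {"motion": [{"tx": 0,"ty": 0,"tz": -0.05,"wx": 0,"wy": 0,"wz": 0,"hand": 40},{"tx": 0,"ty": 0,"tz": -0.15,"wx": 0,"wy": 0,"wz": 0,"hand": 40},{"tx": 0,"ty": 0,"tz": -0.2,"wx": 0,"wy": 0,"wz": 0,"hand": 40},{"tx": 0,"ty": 0,"tz": -0.2,"wx": 0,"wy": 0,"wz": 0,"hand": 0},{"tx": 0,"ty": -0.1,"tz": -0.2,"wx": 0,"wy": 0,"wz": 0,"hand": 0},{"tx": 0,"ty": -0.2,"tz": -0.1,"wx": 0,"wy": 0,"wz": 0,"hand": 0},{"tx": 0,"ty": -0.2,"tz": 0,"wx": 0,"wy": 0,"wz": 0,"hand": 0},{"tx": 0,"ty": -0.2,"tz": 0,"wx": 0,"wy": 0,"wz": 0,"hand": 0}]}}

```text
t: 11.2
eef_pos: [537.7, 101.9, 203.9]
ee_rot: [[-1.0, 0.017, 0.002], [0.017, 1.0, 0.0], [-0.002, 0.0, -1.0]]
wrist_force: [0.8, 0.4, -0.7]
opening: 0.0
finger_force: 0.0
```

```bash
python3 - <<'E'
from h import *
np.set_printoptions(precision=2,suppress=True)
print(telemetry.observe()['eef_pos'])
for n in["scene","top"]:
    im,d=vision.capture(n); P=cloud(n,d,d>0)
    for x in(460,620):
        q=P[(abs(P[:,0]-x)<8)&(abs(P[:,1]-243)<50)&(P[:,2]<60)]; print(n,x,len(q),np.median(q[:,2]))
    q=P[(P[:,2]>36)&(P[:,2]<60)&(abs(P[:,0]-540)<60)&(abs(P[:,1]-243)<30)]; print("bar",len(q),q.mean(0) if len(q) else 0)
    # counter top features
    q=P[(P[:,2]>70)&(P[:,2]<95)&(P[:,0]>430)&(P[:,0]<660)&(P[:,1]>-215)&(P[:,1]<-60)]
    print("above top",n,len(q));
    for t in q[::max(1,len(q)//25)]: print(t.round(0),end=' ')
    r=nets.regions_of(n,"reset_tab")
    for x in r[:2]:
        Q=cloud(n,d,x["pixels"]); print("tab",x["confidence"],len(Q),np.median(Q,0),Q[Q[:,2]>74].mean(0))
    np.savez(n+"2.npz",im=im,d=d)
im=np.load("top2.npz")["im"]; save("t2",cv2.resize(im[190:310,350:460],None,fx=5,fy=5,interpolation=2))
E
```

```text
[537.69 101.88 203.91]
scene 460 199 17.771380323449307
scene 620 164 17.835359812566878
bar 168 [539.62 239.62  44.15]
above top scene 438
[630. -78.  92.] [628. -87.  92.] [625. -82.  79.] [632. -91.  75.] [ 622. -140.   85.] [ 613. -138.   81.] [ 614. -141.   71.] [ 632. -185.   90.] [ 566. -122.   70.] [ 564. -123.   70.] [ 628. -192.   91.] [ 625. -190.   88.] [ 624. -189.   84.] [ 624. -189.   80.] [ 623. -189.   77.] [ 629. -192.   72.] [453. -76.  90.] [452. -84.  89.] [ 488. -102.   72.] [452. -83.  77.] [ 476. -100.   70.] [ 486. -114.   74.] [ 478. -117.   73.] [ 448. -183.   90.] [ 447. -187.   90.] [ 452. -190.   80.] tab 0.57 333 [ 578.17 -138.6    70.  ] [ 596.43 -136.68   78.67]
top 460 253 15.841752629178018
top 620 224 15.84674678645706
bar 197 [540.78 241.71  42.9 ]
above top top 236
[637. -81.  89.] [633. -77.  84.] [631. -77.  82.] [ 630. -185.   88.] [627. -88.  90.] [625. -83.  91.] [ 624. -135.   82.] [ 621. -130.   73.] [ 616. -129.   74.] [ 613. -138.   81.] [ 582. -125.   71.] [ 579. -141.   70.] [ 574. -119.   73.] [ 572. -130.   76.] [ 569. -132.   79.] [ 567. -136.   73.] [ 563. -143.   71.] [ 487. -100.   72.] [ 482. -100.   72.] [ 475. -102.   71.] [459. -79.  89.] [456. -76.  93.] [ 456. -184.   94.] [ 454. -177.   84.] [ 452. -176.   88.] [ 449. -181.   90.] [ 447. -185.   91.] tab 0.6 160 [ 578.95 -132.49   69.95] [ 594.7  -132.62   78.2 ]
```

View pics/t2.png

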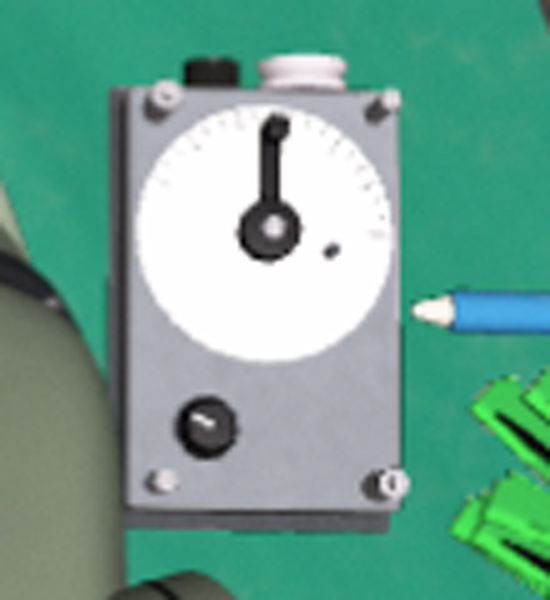

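Emit:
{"name": "send_rows", "arguments": {"motion": [{"tx": -0.065,"ty": -0.177,"tz": 0,"wx": 0,"wy": 0,"wz": 0,"hand": 0},{"tx": -0.065,"ty": -0.177,"tz": 0,"wx": 0,"wy": 0,"wz": 0,"hand": 0},{"tx": -0.065,"ty": -0.177,"tz": 0.05,"wx": 0,"wy": 0,"wz": 0,"hand": 0},{"tx": -0.065,"ty": -0.177,"tz": 0.1,"wx": 0,"wy": 0,"wz": 0,"hand": 0},{"tx": -0.065,"ty": -0.177,"tz": 0.1,"wx": 0,"wy": 0,"wz": 0,"hand": 0},{"tx": -0.065,"ty": -0.177,"tz": 0.05,"wx": 0,"wy": 0,"wz": 0,"hand": 0},{"tx": 0,"ty": 0,"tz": 0,"wx": 0,"wy": 0,"wz": 0,"hand": 0},{"tx": 0,"ty": 0,"tz": 0,"wx": 0,"wy": 0,"wz": 0,"hand": 0}]}}

```text
t: 12.2
eef_pos: [612.4, -109.5, 142.3]
ee_rot: [[-1.0, 0.017, -0.0], [0.017, 1.0, 0.001], [0.0, 0.001, -1.0]]
wrist_force: [-0.4, 0.9, -0.0]
opening: -0.002
finger_force: 0.0
```

```bash
python3 - <<'E'
from h import *
np.set_printoptions(precision=2,suppress=True)
s=telemetry.observe();print(s['eef_pos'],s['joint_positions'])
im,d=vision.capture("wrist"); P=cloud("wrist",d,d>0)
def near(lab,x,y,r,lo,hi):
    q=P[(np.hypot(P[:,0]-x,P[:,1]-y)<r)&(P[:,2]>lo)&(P[:,2]<hi)]
    print(lab,len(q),q.mean(0) if len(q) else '',(q.min(0),q.max(0)) if len(q) else '')
near("tab",617,-136,14,77,86); near("post+-",628,-187,14,80,96); near("post++",630,-83,14,80,100); near("post-+",453,-79,14,80,97);near("post--",452,-184,14,80,100)
near("hub",571,-133,20,67,74)
save("w3",im)
E
```

```text
[ 612.37 -109.53  142.33] [ 12.88  50.97 -12.32  80.28  12.42  50.1   86.04]
tab 287 [ 617.06 -134.78   81.59] (array([ 612.  , -140.19,   77.06]), array([ 623.52, -129.98,   84.17]))
post+- 277 [ 627.61 -185.61   87.97] (array([ 623.7 , -191.11,   80.03]), array([ 634.02, -181.76,   92.3 ]))
post++ 460 [628.71 -83.71  90.11] (array([623.55, -89.95,  80.05]), array([637.21, -76.61,  99.61]))
post-+ 0  
post-- 0  
hub 1556 [ 571.54 -133.13   70.32] (array([ 557.59, -147.89,   67.  ]), array([ 590.44, -118.55,   73.99]))
```

View pics/w3.png

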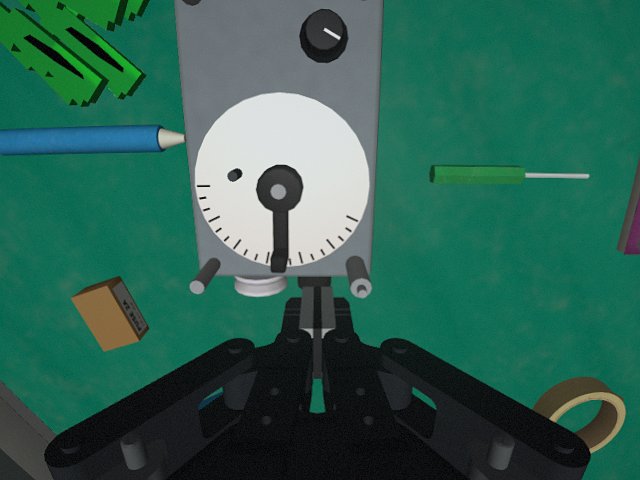

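Emit:
{"name": "send_rows", "arguments": {"motion": [{"tx": 0.027,"ty": -0.0075,"tz": 0.05,"wx": 0,"wy": 0,"wz": 0,"hand": 0},{"tx": 0,"ty": 0,"tz": 0.1,"wx": 0,"wy": 0,"wz": 0,"hand": 0},{"tx": 0,"ty": 0,"tz": 0.075,"wx": 0,"wy": 0,"wz": 0,"hand": 0},{"tx": 0,"ty": 0,"tz": 0.05,"wx": 0,"wy": 0,"wz": 0,"hand": 0},{"tx": 0,"ty": 0,"tz": 0.05,"wx": 0,"wy": 0,"wz": 0,"hand": 0},{"tx": 0,"ty": 0,"tz": 0.02,"wx": 0,"wy": 0,"wz": 0,"hand": 0},{"tx": 0,"ty": 0,"tz": 0.01,"wx": 0,"wy": 0,"wz": 0,"hand": 0},{"tx": 0,"ty": 0,"tz": 0,"wx": 0,"wy": 0,"wz": 0,"hand": 0}]}}

```text
t: 13.05
eef_pos: [606.9, -111.7, 71.7]
ee_rot: [[-1.0, 0.017, 0.0], [0.017, 1.0, -0.0], [-0.0, -0.0, -1.0]]
wrist_force: [0.3, -0.3, 0.1]
opening: -0.001
finger_force: 0.0
```

Emit:
{"name": "send_rows", "arguments": {"motion": [{"tx": -0.02,"ty": -0.036,"tz": 0,"wx": 0,"wy": 0,"wz": 0,"hand": 0},{"tx": -0.0135,"ty": -0.0425,"tz": 0,"wx": 0,"wy": 0,"wz": 0,"hand": 0},{"tx": -0.005,"ty": -0.0445,"tz": 0,"wx": 0,"wy": 0,"wz": 0,"hand": 0},{"tx": 0.005,"ty": -0.045,"tz": 0,"wx": 0,"wy": 0,"wz": 0,"hand": 0},{"tx": 0,"ty": 0,"tz": 0,"wx": 0,"wy": 0,"wz": 0,"hand": 0}]}}

```text
t: 13.55
eef_pos: [612.6, -147.7, 71.5]
ee_rot: [[-1.0, 0.019, 0.0], [0.019, 1.0, -0.001], [-0.0, -0.001, -1.0]]
wrist_force: [-0.4, -1.0, 0.6]
opening: -0.001
finger_force: 0.0
```

Emit:
{"name": "send_rows", "arguments": {"motion": [{"tx": 0.0145,"ty": -0.044,"tz": 0,"wx": 0,"wy": 0,"wz": 0,"hand": 0},{"tx": 0.023,"ty": -0.04,"tz": 0,"wx": 0,"wy": 0,"wz": 0,"hand": 0},{"tx": 0.0315,"ty": -0.035,"tz": 0,"wx": 0,"wy": 0,"wz": 0,"hand": 0},{"tx": 0,"ty": 0,"tz": 0,"wx": 0,"wy": 0,"wz": 0,"hand": 0},{"tx": 0,"ty": 0,"tz": 0,"wx": 0,"wy": 0,"wz": 0,"hand": 0}]}}

```text
t: 14.05
eef_pos: [598.5, -169.4, 71.6]
ee_rot: [[-1.0, 0.017, -0.0], [0.017, 1.0, -0.0], [0.0, -0.0, -1.0]]
wrist_force: [0.7, -0.1, -0.1]
opening: -0.002
finger_force: 0.0
```

```bash
python3 - <<'E'
from h import *
im,d=vision.capture("wrist"); im2,_=vision.capture("scene")
print(telemetry.observe()['eef_pos'])
a=im[:,80:560]; b=cv2.resize(im2[270:410,290:430],(480,480),interpolation=2)
save("w4",cv2.resize(np.hstack([a,b]),(800,400)))
E
```

```text
[ 598.75046788 -168.85666309   71.56822959]
```

View pics/w4.png

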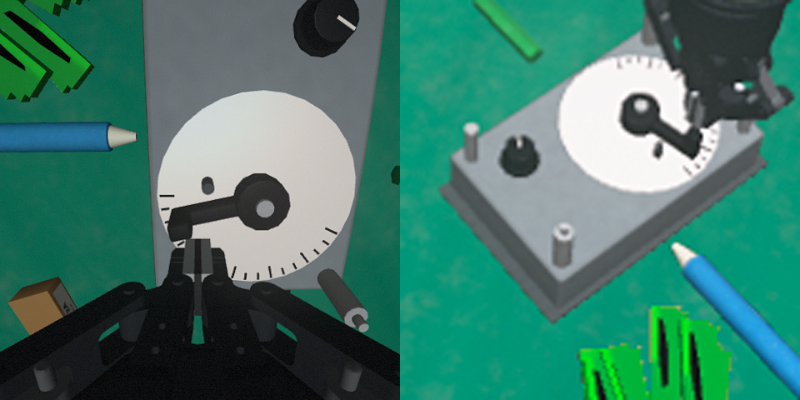

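Emit:
{"name": "send_rows", "arguments": {"motion": [{"tx": 0.01,"ty": -0.02,"tz": 0,"wx": 0,"wy": 0,"wz": 0,"hand": 0},{"tx": 0.015,"ty": -0.02,"tz": 0,"wx": 0,"wy": 0,"wz": 0,"hand": 0},{"tx": 0.02,"ty": 0,"tz": 0,"wx": 0,"wy": 0,"wz": 0,"hand": 0},{"tx": 0,"ty": 0,"tz": 0,"wx": 0,"wy": 0,"wz": 0,"hand": 0},{"tx": 0,"ty": 0,"tz": 0,"wx": 0,"wy": 0,"wz": 0,"hand": 0}]}}

```text
t: 14.65
eef_pos: [589.4, -176.9, 71.6]
ee_rot: [[-1.0, 0.017, -0.0], [0.017, 1.0, -0.0], [0.0, -0.0, -1.0]]
wrist_force: [-0.4, 0.8, -0.8]
opening: 0.002
finger_force: 0.0
```

Emit:
{"name": "send_rows", "arguments": {"motion": [{"tx": 0.01,"ty": 0,"tz": 0,"wx": 0,"wy": 0,"wz": 0,"hand": 0},{"tx": 0,"ty": 0,"tz": 0,"wx": 0,"wy": 0,"wz": 0,"hand": 0},{"tx": 0,"ty": 0,"tz": 0,"wx": 0,"wy": 0,"wz": 0,"hand": 0}]}}

```text
t: 14.95
eef_pos: [587.5, -176.9, 71.5]
ee_rot: [[-1.0, 0.017, -0.0], [0.017, 1.0, -0.0], [0.0, -0.0, -1.0]]
wrist_force: [-0.1, 0.3, 0.0]
opening: -0.001
finger_force: 0.0
```

Emit:
{"name": "send_rows", "arguments": {"motion": [{"tx": 0.0075,"ty": 0,"tz": 0,"wx": 0,"wy": 0,"wz": 0,"hand": 0},{"tx": 0,"ty": 0,"tz": 0,"wx": 0,"wy": 0,"wz": 0,"hand": 0},{"tx": 0,"ty": 0,"tz": 0,"wx": 0,"wy": 0,"wz": 0,"hand": 0}]}}

```text
t: 15.25
eef_pos: [586.9, -176.8, 71.6]
ee_rot: [[-1.0, 0.017, 0.002], [0.017, 1.0, -0.0], [-0.002, -0.0, -1.0]]
wrist_force: [6.3, 0.2, -2.4]
opening: 0.003
finger_force: 3.0
```

Emit:
{"name": "send_rows", "arguments": {"motion": [{"tx": 0.0075,"ty": 0,"tz": 0,"wx": 0,"wy": 0,"wz": 0,"hand": 0},{"tx": 0,"ty": 0,"tz": 0,"wx": 0,"wy": 0,"wz": 0,"hand": 0},{"tx": 0,"ty": 0,"tz": 0,"wx": 0,"wy": 0,"wz": 0,"hand": 0}]}}

```text
t: 15.55
eef_pos: [586.5, -176.7, 71.9]
ee_rot: [[-1.0, 0.017, 0.005], [0.017, 1.0, -0.0], [-0.005, -0.0, -1.0]]
wrist_force: [12.8, -1.7, -5.3]
opening: 0.003
finger_force: 6.5
```

Emit:
{"name": "send_rows", "arguments": {"motion": [{"tx": -0.03,"ty": 0,"tz": 0,"wx": 0,"wy": 0,"wz": 0,"hand": 0},{"tx": -0.025,"ty": 0,"tz": 0,"wx": 0,"wy": 0,"wz": 0,"hand": 0},{"tx": 0,"ty": 0,"tz": -0.1,"wx": 0,"wy": 0,"wz": 0,"hand": 0},{"tx": 0,"ty": 0,"tz": -0.2,"wx": 0,"wy": 0,"wz": 0,"hand": 0},{"tx": 0,"ty": 0,"tz": -0.2,"wx": 0,"wy": 0,"wz": 0,"hand": 0},{"tx": 0,"ty": 0,"tz": 0,"wx": 0,"wy": 0,"wz": 0,"hand": 0},{"tx": 0,"ty": 0,"tz": 0,"wx": 0,"wy": 0,"wz": 0,"hand": 0}]}}

```text
t: 16.25
eef_pos: [595.6, -177.1, 172.0]
ee_rot: [[-1.0, 0.017, 0.001], [0.017, 1.0, -0.0], [-0.001, -0.0, -1.0]]
wrist_force: [-0.5, -0.1, -0.5]
opening: 0.003
finger_force: 0.0
```

```bash
python3 - <<'E'
from h import *
np.set_printoptions(precision=2,suppress=True)
im,d=vision.capture("wrist"); P=cloud("wrist",d,d>0); print(telemetry.observe()['wrist_force'])
q=P[(np.hypot(P[:,0]-570,P[:,1]+179.5)<16)&(P[:,2]>77)&(P[:,2]<86)]; print("tab",len(q),q.mean(0),q.min(0),q.max(0))
h=P[(np.hypot(P[:,0]-571,P[:,1]+133)<14)&(P[:,2]>68)&(P[:,2]<74)]; print("hub",cv2.minEnclosingCircle(h[:,:2].astype(np.float32)))
im2,_=vision.capture("scene")
save("w5",cv2.resize(np.hstack([im[:,80:560],cv2.resize(im2[190:410,230:450],(480,480),interpolation=2)]),(800,400)))
E
```

```text
[-0.49 -0.42 -0.39]
tab 243 [ 570.26 -180.52   80.55] [ 565.54 -186.15   77.32] [ 575.98 -174.77   82.98]
hub ((571.0079345703125, -133.24143981933594), 13.898652076721191)
```

View pics/w5.png

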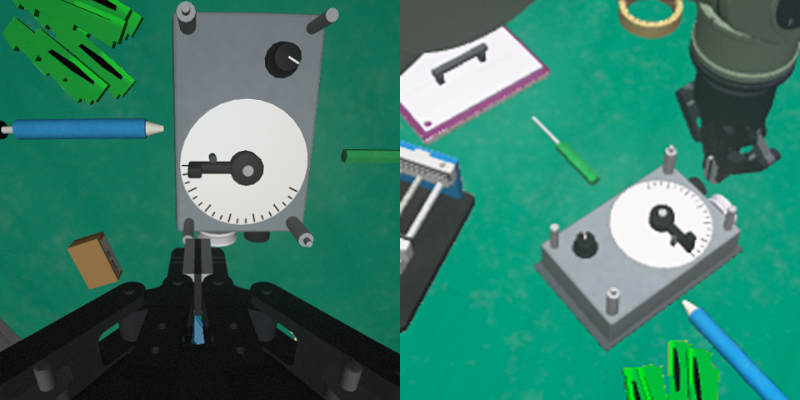

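The arm now lies against its stop pin: the tab at (570.3, -180.5) from the hub at (571, -133.2) gives an angle of about 0. The cover is flat on the notebook and the knob is unchanged.

```bash
python3 -c "
from h import *
print(bot.hand_in())"
```

```text
the job is handed in; nothing more can be done
None
```

I handed the job in: the cover lies flat, handle up, in the middle of the notebook, and the reset arm is against its zero stop. The preset knob and the bystanders looked undisturbed in the last pictures; the hand-in returned no verdict.

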